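# Tip a casting onto its machined face and seat it in the corner stops

## Robot

A 7-joint arm with a two-finger parallel gripper is mounted at the origin on the work surface. World frame = base frame: x ahead of the robot, y to its left, z up, the work surface at z = 0. Lengths are in mm, angles in rad, forces in N, time in s.
With the tool pointing down it reaches from about 425 to 875 mm from the base axis. Payload 8.4 kg.
Tool frame: the origin (TCP) lies midway between the tips of the shut fingers; the grasp point (between the pads) lies 19 mm behind it; z points along the fingers, y is the direction in which the jaws open and shut (so a half turn about z gives the same grasp; the last joint's range is limited). The gripper opens to 87 mm and grips with 3 to 60 N. Pads are 19 mm wide; open, the fingers measure 117 mm over their backs; the gripper's body (75 mm by 190 mm) begins 51 mm behind the grasp point.
Start: joints at [-1.431, 0.333, 0.04, 1.465, -0.013, 1.343, -0.059], TCP at [153.752, 631.525, 222.546] pointing down, gripper open.
Joint ranges: [-2.58, 2.58], [-0.38, 2.09], [-1.3, 1.39], [0.25, 2.4], [-1.5, 4.64], [0.08, 2.09], [-2.65, 2.65]. Speed limits (rad/s): [2.22, 2.22, 2.79, 2.79, 3.14, 3.14, 3.14].

## Interface

Orientations are given as a unit quaternion [w, x, y, z].
In Python, from bench import robot gives the robot as it stands. Calls block until the motion is done:
- robot.move_ptp(position, orientation): joint-space move of the TCP to a pose.
- robot.move_straight(position, rotation=None, speed=150, force_limit=None): straight line of the TCP; rotation=None keeps the orientation; speed is the mean speed in mm/s. With force_limit (N) it stops when the force on the tool has changed by that much, and returns True; else False.
- robot.movej(angles): joint-space move.
- robot.release() and robot.grasp(): open the fingers fully, or close them until they stop; the grip force is fixed at half the most.
- robot.pause(seconds).
- robot.solve_ik(position, orientation): joint angles nearest the present ones, or None.
- robot.grab_frame(name): name is "scene" or "top"; returns the picture (400x640x3 uint8, red, green, blue); there is no depth.
- robot.calibration(name): a dict with "vertical_fov" (degrees; the focal length in pixels is half the picture's height over the tangent of half this angle, whatever the lens; pixels are square), "cx", "cy" (the principal point, pixels), "R" (3x3) and "t" (3): a world point X has camera coordinates R X + t. Camera axes: x right, y down, z forward; pixel columns grow to the right and rows downward; lengths in mm; the calibration is good to about 2 mm. A picture is of the moment at which its call begins. calibration takes no time and is no camera call.
A pose or a line that the arm cannot do raises robot.Unreachable and nothing moves.
- robot.job_done(): hands the job in, once; it reports no verdict.
Trained networks look in the newest picture that a camera, given by its name, has taken for a name from the list of things; names that differ only in an ending like _2 or _b are one class to them, and where a whole thing is asked for, a point or a joint stands for the part that bears it (a point fixed in the world has none). Each returns a list of dicts, best first, with "p" (0 to 1); they miss things now and then, are a little off and sometimes report something else, mostly with a low value. They report only what shows in the picture. A call takes as long as a camera call. They do not tell look-alikes from the thing itself.
- robot.boxes_of(label, camera): "bbox" ([left, top, width, height] in pixels, round what is visible of it).
- robot.trace(label, camera): "mask" (400x640 bool, what is visible of it) and "bbox" ([left, top, width, height] in pixels, round what is visible of it).
Readings, each from a call of its own:
- robot.get_t(): time.
- robot.get_joints(): joint angles.
- robot.get_joint_velocities(): joint speeds.
- robot.get_joint_torque(): joint torques, N m.
- robot.get_position(): TCP position.
- robot.get_tool_rot(): TCP orientation.
- robot.get_contact_force(): force on the tool from outside, world axes, zero at the start.
- robot.get_moment(): the same for the moment, N m.
- robot.get_finger_gap(): opening from 0.0 (shut) to 1.0 (fully open).
Only numpy, scipy, OpenCV 4.12 (cv2) and the standard library are available. Lean on these libraries where they do the work, as an engineer would, in place of code of your own. Each camera call takes 0.05 s, during which the arm holds its last target.

## Task

Push the standing casting high on its hubbed back so that it topples onto its flat machined face on the setting plate. Then, without lifting it, slide it until it is pressed flush against the end stop, and after that sideways until it is pressed flush against the side fence too, each time leaning on it with roughly 15 N for a second but never pushing it with more than 22 N. Leave it seated in the corner and do not disturb the race, wrench or bottle.

Things in the scene. Friction and masses are not known exactly. Their poses are not given: they have to be found in the camera images.
- casting: Aluminium bracket casting, about 0.5 kg, +-25%, upright at the start: 120 mm tall (own z), 70 wide (own y), 44 deep (own x). Origin: centre of its underside. Its +x side is the flat machined face, which must end up underneath. Pushed high it tips without sliding, balances near 15 degrees, then falls by itself. Lying on its face it is 44 mm high with own x down; sliding it takes 2 to 5 N, more if it is also pressed down.
- casting_face (a point): Centre of the flat machined face (70 x 120 mm, the front of a 16 mm thick wall), at x = +22, z = 60 mm in the casting's frame.
- casting_back (a point): Middle of the rear edge of the top flange, the place to push: x = -22, z = 114 mm in the casting's frame. The back has a 12 mm high flange at the top and another at the foot, both 70 mm wide and reaching back to x = -22 mm; between them a round hub 46 mm across reaching back to x = -12 mm, and thin ribs.
- plate: Fixed dark steel setting plate, 300 mm (own x) by 180 mm (own y), 20 mm thick; origin at the centre of its underside on the bench, so its top is at z = 20 mm. Own x points from the standing casting to the end stop. The casting starts near the -x end, its machined face towards +x, turned at most 0.12 rad from the plate.
- end_stop: Fixed steel bar across the plate's +x end, 18 mm thick, 150 mm long, standing 26 mm above the plate top. Origin: centre of its underside. Its flat stop face is 9 mm from there towards the plate's -x, at x = +130 mm in the plate's frame. Rigid.
- side_fence: Fixed rigid steel bar along the plate's -y edge, 18 mm thick, 220 mm long (plate x = -90 to +130 mm), 26 mm above the plate top. Origin: centre of its underside. Its flat face is 9 mm from there towards the plate's +y, at y = -70 mm in the plate's frame. Seated in the corner, the casting's origin is at plate x = +10, y = -35 mm, 22 mm above the plate top.
- bearing_race: Bystander: loose steel ring on the bench, 64 mm across, 18 mm high; origin centre of its underside.
- wrench: Bystander: loose wrench lying on the bench, 160 mm long along own x.
- oil_bottle: Bystander: small grey bottle on the bench, 48 mm across, 110 mm tall; origin centre of its underside.
Mind the look-alikes: they are no part of the job. Of the things shaped like the casting, the aluminium one is meant.

How it is judged (in metres and radians):
On the way, in this order (a step that is already met when the one before it is completed fails the run):
1. the casting has toppled onto its machined face and lies still on the plate (angle between casting's own x axis and vertical above 3.05 rad and linear speed of casting below 0.02 m/s and angular speed of casting below 0.2 rad/s and z of casting in the frame of plate between 0.036 and 0.048 m), for 0.2 s.
2. lying on that face, it is pressed against the end stop with at least 5 N (angle between casting's own x axis and vertical above 3.05 rad and contact force between casting and end_stop above 5 N), for 0.3 s.
3. then it is pressed against the side fence with at least 5 N (angle between casting's own x axis and vertical above 3.05 rad and contact force between casting and side_fence above 5 N), for 0.3 s.
At the end, for the whole second after the job is handed in: The casting lies still on its machined face on the plate, within 2.5 mm of both the end stop and the side fence and square to them within 2 degrees, released (all of step 1 and x of casting in the frame of plate between 0.0075 and 0.0125 m and y of casting in the frame of plate between -0.0375 and -0.0325 m and angle between the z axis of casting and the x axis of plate, either way round below 0.035 rad); the robot touches nothing.
It fails at once if the casting is pushed by the robot with more than 22 N (contact force between any of the fingers, the arm and casting above 22 N).
It fails at once if the casting is lifted off the plate (origin more than 45 mm above its top) (height (world z) of casting above 0.065 m).
It fails at once if the bearing race is moved more than 10 mm (distance of bearing_race from where it was at the start of the episode above 0.01 m).
It fails at once if the wrench is moved more than 10 mm (distance of wrench from where it was at the start of the episode above 0.01 m).
It fails at once if the oil bottle is moved more than 10 mm (distance of oil_bottle from where it was at the start of the episode above 0.01 m).
It also fails if it takes over 72 s, if anything falls off the work surface, if the arm or the gripper's body presses on something with over 40 N, if the wrist force passes 120 N, or if a joint passes its speed limit or range.

## Working session

There is one attempt and no reset: what is moved stays moved. The work goes in short steps, each a Python script; the robot and the scene stay as the last script left them, time stands still between calls to the robot, and variables do not carry over. Pictures are saved under pics/ and viewed, and the job is handed in when it is done.

```bash
ls; mkdir -p pics
python3 - <<'E'
from bench import robot
import cv2
for n in ("scene","top"):
    im=robot.grab_frame(n); cv2.imwrite(f"pics/a_{n}.png",im[:,:,::-1]); 
    c=robot.calibration(n); print(n,c)
    for l in ["casting","plate","end_stop","side_fence","bearing_race","wrench","oil_bottle"]:
        print(l,[(round(d["p"],2),[round(float(v)) for v in d["bbox"]]) for d in robot.boxes_of(l,n)])
print(robot.get_t(),robot.get_tool_rot(),robot.get_position())
E
```

```text
pics
scene {'vertical_fov': 50.614253498531056, 'cx': 321.6083120341163, 'cy': 201.10449848803546, 'R': array([[ 6.90304298e-01,  7.23518972e-01,  5.22356376e-04],
       [ 4.01889689e-01, -3.82839546e-01, -8.31816422e-01],
       [-6.01634984e-01,  5.74416381e-01, -5.55050599e-01]]), 't': array([-375.76178383, -125.37509312, 1340.50472823])}
casting [(0.76, [225, 209, 42, 67]), (0.71, [301, 181, 32, 61]), (0.66, [254, 168, 33, 57])]
plate [(0.61, [281, 186, 144, 90])]
end_stop [(0.75, [373, 186, 46, 35])]
side_fence [(0.46, [300, 184, 35, 63])]
bearing_race [(0.7, [280, 267, 32, 29])]
wrench [(0.93, [349, 258, 63, 36])]
oil_bottle [(0.56, [401, 164, 19, 40])]
top {'vertical_fov': 47.33879813110051, 'cx': 313.19607920743863, 'cy': 204.98905155949774, 'R': array([[-0.09911424, -0.99507274, -0.00257057],
       [-0.97273808,  0.09743324, -0.21044571],
       [ 0.20965925, -0.01835767, -0.97760217]]), 't': array([ 70.3321957 , 591.11298921, 916.82460555])}
casting [(0.77, [315, 206, 25, 45]), (0.61, [387, 219, 47, 50]), (0.6, [328, 290, 26, 37])]
plate [(0.74, [314, 209, 27, 42]), (0.71, [209, 170, 147, 97])]
end_stop [(0.74, [209, 181, 25, 69])]
side_fence [(0.9, [230, 165, 99, 29])]
bearing_race [(0.62, [367, 185, 28, 27])]
wrench []
oil_bottle [(0.62, [176, 208, 27, 24]), (0.53, [209, 170, 148, 99])]
0.8 [-9.01319509e-06  1.19097181e-01  9.92882602e-01  1.07398170e-05] [153.7304041  631.54608786 222.57074773]
```

View pics/a_scene.png

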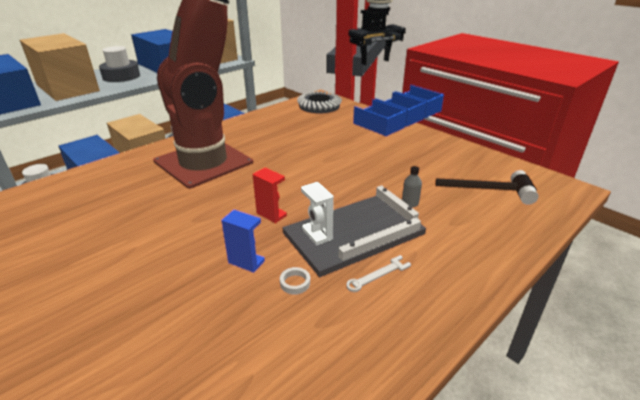

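View pics/a_top.png

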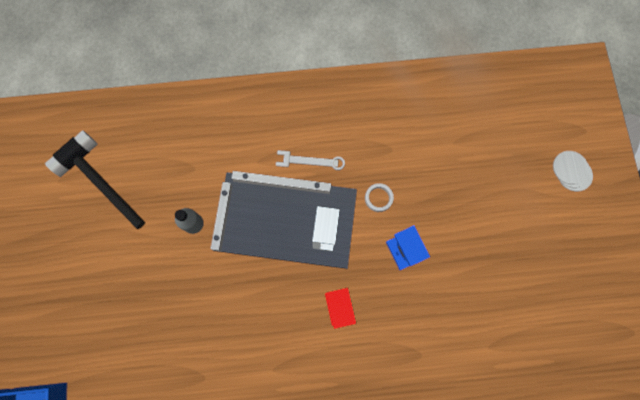

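Run:
```python
import cv2
a=cv2.imread("pics/a_top.png")[155:285,200:420]; cv2.imwrite("pics/c_top.png",cv2.resize(a,None,fx=3.6,fy=3.6,interpolation=cv2.INTER_CUBIC))
a=cv2.imread("pics/a_scene.png")[160:300,270:440]; cv2.imwrite("pics/c_scene.png",cv2.resize(a,None,fx=4.2,fy=4.2,interpolation=cv2.INTER_CUBIC))
```

```text
(no output)
```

View pics/c_top.png

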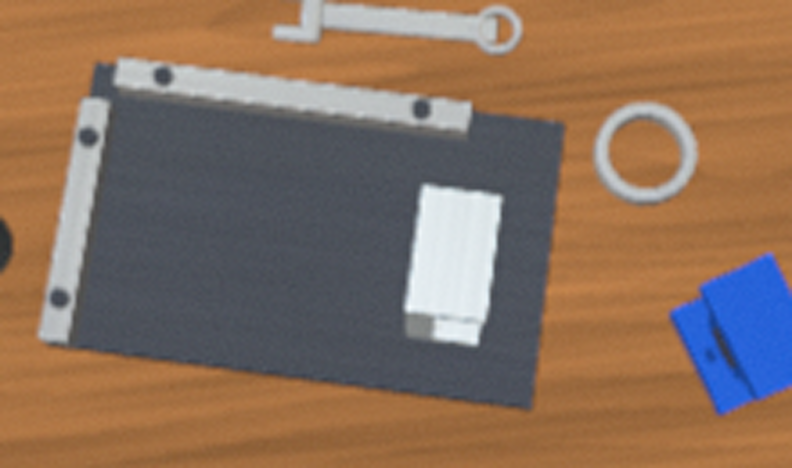

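View pics/c_scene.png

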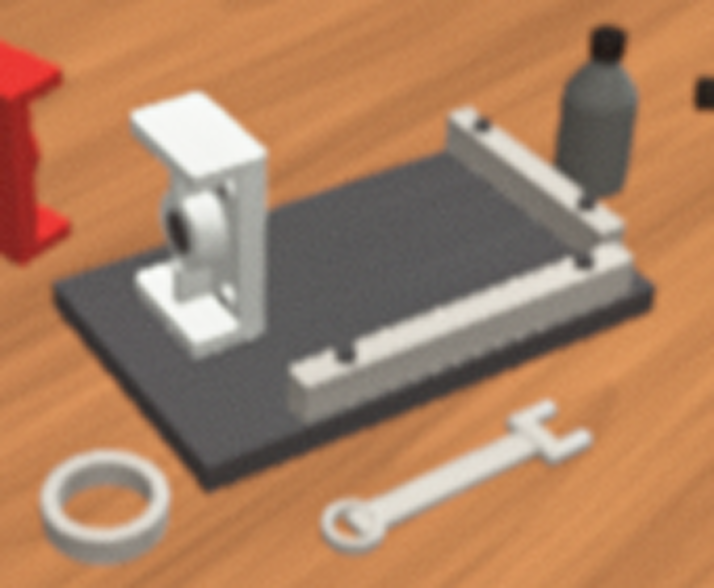

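```bash
cat > h.py <<'E'
import numpy as np, json
from scipy.optimize import least_squares
from bench import robot
def proj(n,X):
    c=robot.calibration(n); f=200/np.tan(np.radians(c["vertical_fov"]/2))
    q=np.atleast_2d(X)@c["R"].T+c["t"]
    return q[:,:2]/q[:,2:]*f+[c["cx"],c["cy"]]
def w(p,L):
    L=np.atleast_2d(np.array(L,float)); c,s=np.cos(p[2]),np.sin(p[2])
    return np.c_[p[0]+c*L[:,0]-s*L[:,1],p[1]+s*L[:,0]+c*L[:,1],L[:,2]]
top=lambda u,v:((u+.5)/3.6-.5+200,(v+.5)/3.6-.5+155)
sce=lambda u,v:((u+.5)/4.2-.5+270,(v+.5)/4.2-.5+160)
E
cat > fit.py <<'E'
from h import *
P=[("top",top(97,63),(150,-90,20)),("top",top(565,122),(-150,-90,20)),("top",top(531,409),(-150,90,0)),
("top",top(471,102),(-90,-88,46)),("top",top(467,133),(-90,-70,46)),("top",top(118,58),(130,-88,46)),("top",top(113,88),(130,-70,46)),
("scene",sce(55,290),(-150,90,20)),("scene",sce(207,470),(-150,-90,20)),("scene",sce(207,490),(-150,-90,0)),("scene",sce(653,290),(150,-90,20)),("scene",sce(653,308),(150,-90,0)),
("scene",sce(290,370),(-90,-70,46)),("scene",sce(303,385),(-90,-88,46)),("scene",sce(632,260),(130,-88,46))]
C=[("scene",sce(130,118),(-22,35,140)),("scene",sce(200,92),(22,35,140)),("scene",sce(266,153),(22,-35,140)),("scene",sce(200,183),(-22,-35,140)),
("top",top(421,185),(22,-35,140)),("top",top(502,196),(-22,-35,140)),("top",top(485,320),(-22,35,140)),("top",top(405,312),(22,35,140))]
def fit(P,x0):
    fn=lambda p:np.concatenate([proj(n,w(p,L))[0]-uv for n,uv,L in P])
    r=least_squares(fn,x0,loss="soft_l1"); return r.x,r.fun.reshape(-1,2)
for n in ("top","scene",None):
    for nm,S in (("plate",P),("cast",C)):
        x,r=fit([q for q in S if n in (None,q[0])],[600,0,1.5]); print(n,nm,x.round(3)); 
        if n is None: print(r.round(1).tolist()); json.dump(list(x),open(nm+".json","w"))
E
python3 fit.py
```

```text
top plate [578.684  75.193   1.343]
top cast [536.71   -7.429   1.341]
scene plate [579.804  72.948   1.344]
scene cast [540.812 -10.893   1.373]Traceback (most recent call last):
  File "fit.py", line 13, in <module>
    x,r=fit([q for q in S if n in (None,q[0])],[600,0,1.5]); print(n,nm,x.round(3));
        ~~~^^^^^^^^^^^^^^^^^^^^^^^^^^^^^^^^^^^^^^^^^^^^^^^^
  File "fit.py", line 10, in fit
    r=least_squares(fn,x0,loss="soft_l1"); return r.x,r.fun.reshape(-1,2)
    return func(*args, **kwargs)
    result = trf(vector_fun.fun, vector_fun.jac, x0, f0, J0, lb, ub, ftol, xtol,
                 gtol, max_nfev, x_scale, loss_function, tr_solver,
                 tr_options.copy(), verbose, callback=callback_wrapped)
    return trf_no_bounds(
        fun, jac, x0, f0, J0, ftol, xtol, gtol, max_nfev, x_scale,
        loss_function, tr_solver, tr_options, verbose, callback=callback)
    J = jac(x)
    self._update_jac()
    ~~~~~~~~~~~~~~~~^^
    self.J = self.jac_wrapped(xp_copy(self.x), f0=self.f)
             ~~~~~~~~~~~~~~~~^^^^^^^^^^^^^^^^^^^^^^^^^^^^
    J, dct = approx_derivative(

[... 453 characters left out ...]
^^
    df = [f_eval - f0 for f_eval in f_evals]
                                    ^^^^^^^
    f = np.atleast_1d(self.fun(x, *self.args, **self.kwargs))
                      ~~~~~~~~^^^^^^^^^^^^^^^^^^^^^^^^^^^^^^
    return np.atleast_1d(self.fun(x))
                         ~~~~~~~~^^^
    return self.f(x, *self.args, **self.kwargs)
           ~~~~~~^^^^^^^^^^^^^^^^^^^^^^^^^^^^^^
  File "fit.py", line 9, in <lambda>
    fn=lambda p:np.concatenate([proj(n,w(p,L))[0]-uv for n,uv,L in P])
                                ~~~~^^^^^^^^^^
  File "h.py", line 5, in proj
    c=robot.calibration(n); f=200/np.tan(np.radians(c["vertical_fov"]/2))
ValueError: time passes only in moves, steps and waits
```

```bash
sed -i 's/^def proj/K={n:robot.calibration(n) for n in ("top","scene")}\ndef proj/; s/c=robot.calibration(n); f/c=K[n]; f/' h.py; python3 fit.py
```

```text
top plate [578.684  75.193   1.343]
top cast [536.71   -7.429   1.341]
scene plate [579.804  72.948   1.344]
scene cast [540.812 -10.893   1.373]
None plate [578.802  74.675   1.343]
[[-0.5, 0.0], [0.4, -0.1], [0.2, 0.4], [0.4, 0.1], [0.5, -0.7], [0.2, 0.1], [0.2, -0.5], [-1.2, -2.2], [0.1, -0.9], [0.2, 1.3], [1.0, -1.7], [-0.1, 0.6], [-0.5, -1.1], [0.9, 0.0], [0.5, -1.1]]
None cast [537.248  -7.897   1.349]
[[-0.1, -1.4], [0.1, -0.4], [0.8, -0.7], [-1.0, -2.1], [0.2, -0.2], [-0.2, -0.6], [0.6, 0.1], [0.3, -0.5]]
```

```bash
cat >> h.py <<'E'
PL=np.array([578.8,74.7,1.343])
def W(x,y,z): return w(PL,[x,y,z])[0]      # z above bench
def Pf(p):
    d=np.array(p[:2])-PL[:2]; c,s=np.cos(PL[2]),np.sin(PL[2]); return np.array([c*d[0]+s*d[1],-s*d[0]+c*d[1],p[2]])
def Q(flip=0):
    a=(PL[2]+flip*np.pi)/2; return [0,float(np.cos(a)),float(np.sin(a)),0]
def Fp():
    f=np.array(robot.get_contact_force()); c,s=np.cos(PL[2]),np.sin(PL[2]); return np.array([c*f[0]+s*f[1],-s*f[0]+c*f[1],f[2]])
E
python3 - <<'E'
from h import *
for x,y,z in [(-150,22,220),(-150,22,131),(-74,22,131),(-90,22,32),(0,22,32),(70,70,26),(70,10,26)]:
    for k in (0,1):
        r=robot.solve_ik(W(x,y,z),Q(k)); print(x,y,z,k,W(x,y,z).round(), None if r is None else np.round(r,2))
robot.grasp(); print(robot.get_finger_gap(),robot.get_t(),Fp())
E
```

```text
-150 22 220 0 [523. -66. 220.] [-0.94  0.11  1.07  1.8  -0.1   1.29 -0.07]
-150 22 220 1 [523. -66. 220.] None
-150 22 131 0 [523. -66. 131.] [-0.86  0.24  1.03  1.91 -0.23  1.11  0.03]
-150 22 131 1 [523. -66. 131.] [ 1.07  0.4  -1.23  1.83  0.41  1.2   2.63]
-74 22 131 0 [541.   8. 131.] [-0.87  0.24  0.88  1.88 -0.21  1.11 -0.13]
-74 22 131 1 [541.   8. 131.] [ 0.82  0.37 -1.09  1.81  0.36  1.18  2.54]
-90 22 32 0 [537.  -8.  32.] [-0.83  0.42  0.92  1.98 -0.41  0.94  0.06]
-90 22 32 1 [537.  -8.  32.] [ 0.83  0.54 -1.09  1.9   0.55  1.05  2.41]
0 22 32 0 [557.  80.  32.] [-0.81  0.41  0.71  1.91 -0.33  0.94 -0.17]
0 22 32 1 [557.  80.  32.] [ 0.65  0.6  -1.09  1.84  0.6   1.08  2.24]
70 70 26 0 [526. 159.  26.] [-0.87  0.36  0.59  1.94 -0.25  0.91 -0.39]
70 70 26 1 [526. 159.  26.] [-0.65  0.33  0.32  1.93 -0.13  0.9   2.65]
70 10 26 0 [585. 145.  26.] [-0.8   0.47  0.61  1.81 -0.32  0.96 -0.29]
70 10 26 1 [585. 145.  26.] [ 0.5   0.7  -1.1   1.74  0.68  1.14  2.11]
0.0034423914826186537 2.325 [-0.18806187 -0.73973578 -0.40024095]
```

Run:
```python
from h import *
import cv2
print(robot.get_t())
try: robot.move_ptp(W(-150,22,240),Q())
except Exception as e: print(repr(e)); robot.move_ptp(W(-150,22,220),Q())
robot.move_straight(W(-150,22,131),speed=120)
print(robot.get_t(),Pf(robot.get_position()),Fp())
for n in ("scene","top"):
    im=robot.grab_frame(n)[:,:,::-1]; im=im[140:300,220:440]; cv2.imwrite(f"pics/b_{n}.png",cv2.resize(im,None,fx=3,fy=3,interpolation=cv2.INTER_CUBIC))
```

```text
2.325
6.1667 [-150.01424564   21.50338998  131.64375614] [ 0.5801911  -0.78965386 -0.10643559]
```

View pics/b_scene.png

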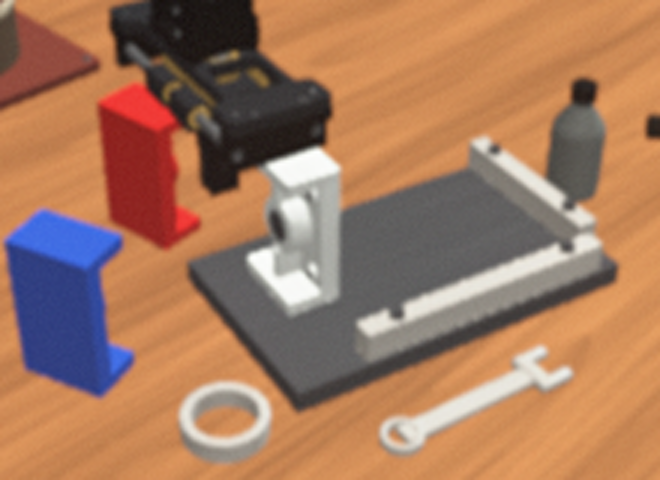

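View pics/b_top.png

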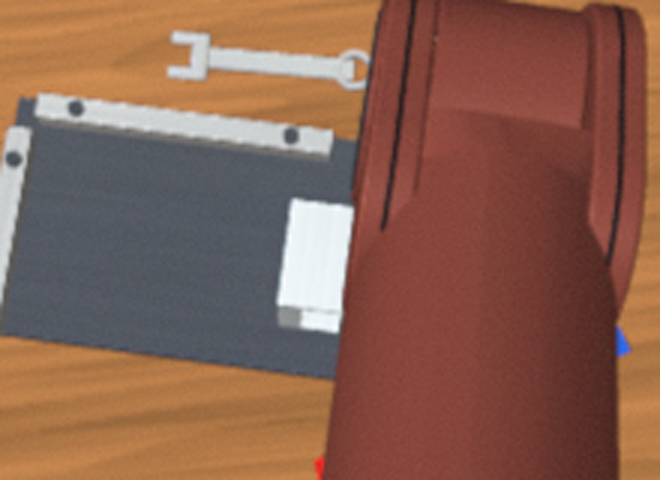

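Run:
```python
from h import *
import cv2
print("tip px crop",(proj("scene",W(-150,22,131))-[220,140])*3)
print(robot.move_straight(W(-127,22,132),speed=60,force_limit=10))
for x in (-121,-115,-108,-101,-95,-90,-86):
    r=robot.move_straight(W(x,22,132),speed=35,force_limit=10); print(x,r,Fp().round(2),robot.get_t())
    if r: break
robot.pause(0.5)
im=robot.grab_frame("scene")[:,:,::-1]; im=im[140:300,220:440]; cv2.imwrite(f"pics/d_scene.png",cv2.resize(im,None,fx=3,fy=3,interpolation=cv2.INTER_CUBIC))
```

```text
tip px crop [[218.25006807 185.37484958]]
False
-121 False [-1.38  0.97 -0.01] 7.125
-115 False [-0.58  0.41 -0.94] 7.45
-108 False [-0.78  0.78  0.58] 7.8
-101 False [ 1.12  0.34 -0.48] 8.15
-95 False [-0.25  0.19  1.25] 8.475
-90 False [-0.63 -1.1  -0.15] 8.7667
-86 False [0.41 0.46 0.34] 9.0333
```

View pics/d_scene.png

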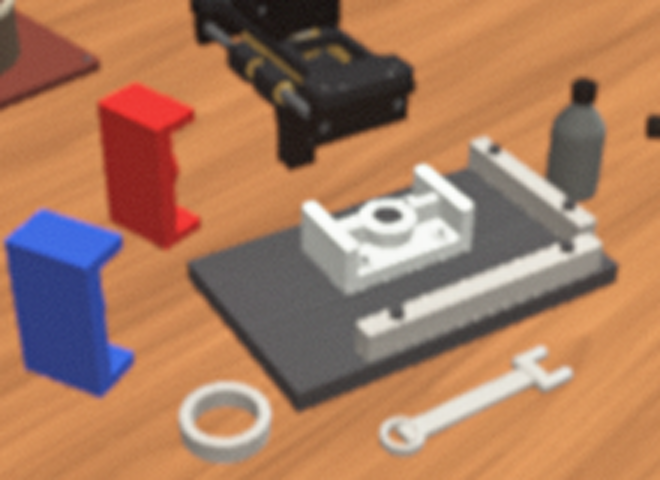

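Run:
```python
from h import *
for L in [(-68,57,64),(-68,-13,64),(-68,-13,20),(52,-13,64),(52,57,64),(52,-13,20)]:
    print(L,((proj("scene",W(*L))[0]-[220,140]+.5)*3-.5).round())
```

```text
(-68, 57, 64) [294. 206.]
(-68, -13, 64) [340. 251.]
(-68, -13, 20) [339. 297.]
(52, -13, 64) [468. 206.]
(52, 57, 64) [418. 165.]
(52, -13, 20) [464. 250.]
```

Run:
```python
from h import *
import cv2
robot.move_straight(W(-100,22,132),speed=120)
robot.move_straight(W(-100,22,34),speed=120)
robot.pause(.2); print(Pf(robot.get_position()),Fp().round(2),robot.get_t())
def go(x,s,fl):
    r=robot.move_straight(W(x,22,34),speed=s,force_limit=fl); print(x,r,Pf(robot.get_position()).round(1),Fp().round(2),round(robot.get_t(),2)); return r
for x,s in ((-82,40),(-70,12),(-50,20),(-30,20),(-14,20)):
    if go(x,s,11): break
ims=[]
for n in ("scene","top"):
    im=robot.grab_frame(n)[:,:,::-1][150:290,200:440]; ims.append(cv2.resize(im,None,fx=3,fy=2.1*3/2.1,interpolation=cv2.INTER_CUBIC)); cv2.imwrite(f"pics/e_{n}.png",ims[-1])
```

```text
[-99.72789378  21.58289844  34.62396684] [-0.33  0.21 -0.29] 11.0167
-82 False [-82.   22.1  33.9] [-0.06  0.19  0.7 ] 11.62
-70 False [-70.1  22.   34. ] [-2.18 -0.34  0.09] 12.77
-50 False [-49.8  22.   34. ] [-0.23  0.33 -0.08] 13.92
-30 False [-29.8  22.   34. ] [-0.84 -0.85  0.15] 15.07
-14 False [-13.6  22.   34. ] [-0.14  0.56 -1.08] 16.02
```

View pics/e_scene.png

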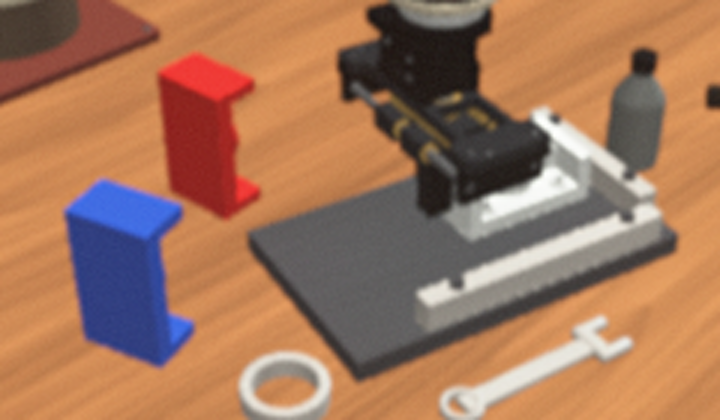

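View pics/e_top.png

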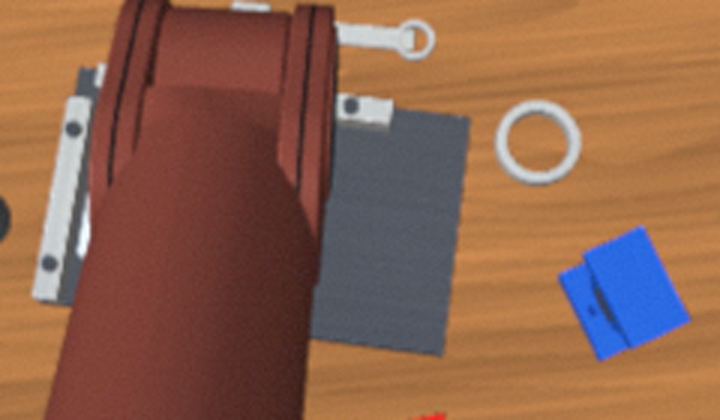

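```bash
cat >> h.py <<'E'
def press(ax,sgn,fixed,z,start,end,first=9,target=14.5):
    """creep along plate axis ax until contact force first, then 0.1 mm steps to target, hold 1 s"""
    def P(v):
        a=[0,0,z]; a[ax]=v; a[1-ax]=fixed; return W(*a)
    r=robot.move_straight(P(end),speed=5,force_limit=first)
    mean=lambda n=6:np.mean([(robot.pause(.02),Fp())[1] for _ in range(n)],axis=0)
    m=mean(); v=Pf(robot.get_position())[ax]; print("stop",r,v.round(2),m.round(2),round(robot.get_t(),2))
    if not r: return None
    f0=-sgn*m[ax]; i=0
    while f0<target and i<25:
        i+=1; v+=sgn*(0.1 if f0<10 else 0.05); robot.move_straight(P(v),speed=5); m=mean(); f0=-sgn*m[ax]
        print(round(v,2),m.round(1).tolist())
        if f0>17: break
    for _ in range(5): robot.pause(.2); print(Fp().round(1).tolist(),end=" ")
    print(Pf(robot.get_position()).round(2),round(robot.get_t(),2)); return v
E
python3 - <<'E'
from h import *
press(0,1,22,34,-14,8,first=8,target=14)
E
```

```text
stop True -1.52 [-0.19 -0.31 -0.23] 18.84
-1.42 [-0.3, 0.4, -0.2]
-1.32 [-0.3, 0.1, 0.2]
-1.22 [0.2, -0.1, -0.2]
-1.12 [-0.4, 0.3, 0.0]
-1.02 [-0.9, 0.1, 0.2]
-0.92 [-1.7, -0.3, 0.3]
-0.82 [-3.2, 0.4, 1.0]
-0.72 [-5.2, 0.6, 2.1]
-0.62 [-6.0, 0.8, 2.2]
-0.52 [-5.7, 0.6, 1.9]
-0.42 [-5.8, 0.4, 2.4]
-0.32 [-6.6, 1.0, 2.3]
-0.22 [-6.5, 0.7, 2.5]
-0.12 [-7.0, 0.8, 3.1]
-0.02 [-7.1, 1.4, 3.3]
0.08 [-7.5, 1.2, 2.8]
0.18 [-7.8, 1.0, 3.1]
0.28 [-8.2, 1.2, 3.5]
0.38 [-8.4, 1.3, 3.3]
0.48 [-8.8, 1.1, 3.7]
0.58 [-9.1, 1.5, 3.7]
0.68 [-9.3, 1.6, 4.2]
0.78 [-9.8, 1.7, 4.6]
0.88 [-9.9, 1.5, 4.3]
0.98 [-9.9, 1.5, 4.6]
[-10.0, 1.8, 4.4] [-10.2, 1.8, 5.2] [-10.1, 1.8, 4.3] [-10.0, 1.7, 4.6] [-10.5, 1.7, 5.1] [-1.04 22.03 33.99] 28.69
```

Run:
```python
from h import *
import cv2
v=.98
for i in range(6):
    v+=.3; robot.move_straight(W(v,22,34),speed=10); robot.pause(.1)
    m=np.mean([Fp() for _ in range(6)],axis=0); print(round(v,2),m.round(1),Pf(robot.get_position()).round(2))
    if m[0]<-14: break
robot.pause(.9); print(Fp().round(1),robot.get_t())
robot.move_straight(W(-8,22,34),speed=20); robot.pause(.1)
print(Fp().round(1),robot.get_t())
im=robot.grab_frame("scene")[:,:,::-1][150:290,240:440];cv2.imwrite("pics/f_scene.png",cv2.resize(im,None,fx=4,fy=4,interpolation=cv2.INTER_CUBIC))
```

```text
1.28 [-11.5   2.3   4.2] [-1.04 22.02 33.99]
1.58 [-12.6   1.1   4.7] [-1.03 22.03 33.99]
1.88 [-12.5   1.7   6.6] [-1.04 22.03 33.98]
2.18 [-13.5   2.9   6.5] [-1.02 22.04 33.99]
2.48 [-15.3   2.    7.2] [-1.03 22.06 33.99]
[-15.    3.2   6. ] 31.3417
[ 0.6  0.4 -0.6] 32.1167
```

View pics/f_scene.png

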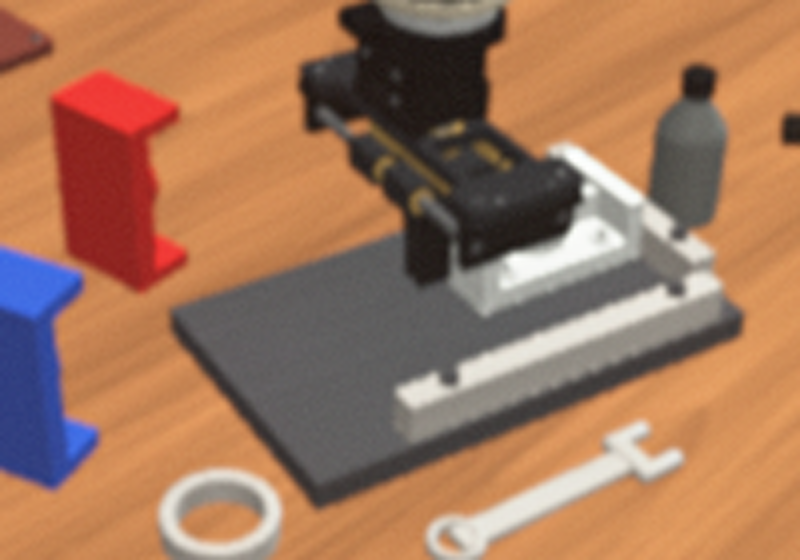

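Run:
```python
from h import *
import cv2
robot.move_straight(W(-25,22,34),speed=80)
robot.move_straight(W(-25,22,110),speed=150)
robot.move_straight(W(69,92,110),speed=150)
robot.move_straight(W(69,92,27),speed=100)
robot.pause(.1); print(Pf(robot.get_position()).round(2),Fp().round(1),robot.get_t())
for y,s in ((78,30),(66,12),(45,20),(24,20)):
    r=robot.move_straight(W(69,y,27),speed=s,force_limit=10); print(y,r,Pf(robot.get_position()).round(1),Fp().round(2),round(robot.get_t(),2))
    if r: break
im=robot.grab_frame("scene")[:,:,::-1][150:290,240:440];cv2.imwrite("pics/g_scene.png",cv2.resize(im,None,fx=4,fy=4,interpolation=cv2.INTER_CUBIC))
```

```text
[69.35 91.57 27.66] [0.2 0.5 0.4] 35.2
78 False [68.8 78.  26.9] [0.21 0.13 0.19] 35.82
66 False [68.9 66.1 26.9] [-0.97  0.85 -0.03] 36.97
45 False [69.  44.9 27.1] [-0.18  0.98 -0.84] 38.17
24 False [69.  23.8 27. ] [ 0.74  1.29 -0.12] 39.37
```

View pics/g_scene.png

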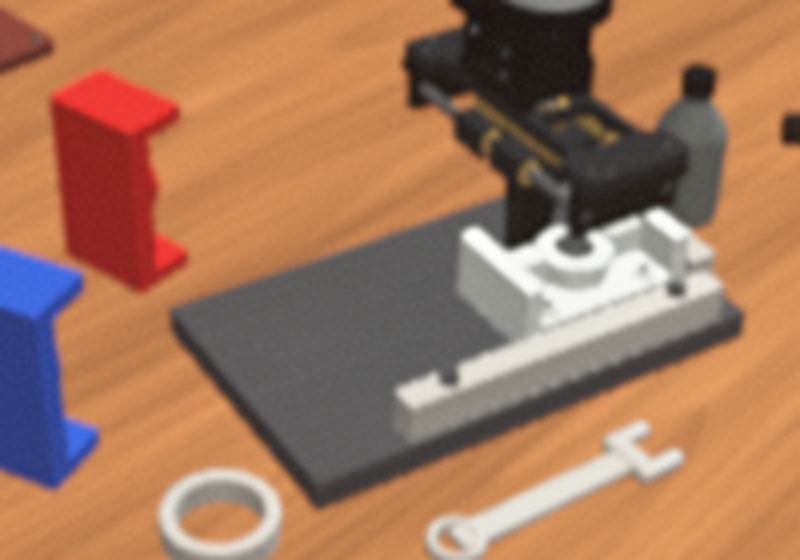

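Run:
```python
from h import *
r=robot.move_straight(W(69,8,27),speed=5,force_limit=9)
robot.pause(.1); p=Pf(robot.get_position()); print(r,p.round(2),Fp().round(1),robot.get_t())
v=p[1]; n=0
while r and n<22:
    n+=1; v-=.2; robot.move_straight(W(69,v,27),speed=10); robot.pause(.08)
    m=np.mean([Fp() for _ in range(6)],axis=0); print(round(v,2),m.round(1),Pf(robot.get_position()).round(2)[:2],round(robot.get_t(),1))
    if m[1]>14: break
robot.pause(.5); print(Fp().round(1),robot.get_t())
```

```text
False [69.05  8.63 26.99] [0.  5.8 3.8] 42.8667
[-1.   6.1  3.9] 43.3667
```

Run:
```python
from h import *
import cv2
v=8; n=0
while n<20:
    n+=1; v-=.3; robot.move_straight(W(69,v,27),speed=10); robot.pause(.1)
    m=np.mean([Fp() for _ in range(6)],axis=0); print(round(v,2),m.round(1),Pf(robot.get_position()).round(2),round(robot.get_t(),1))
    if m[1]>14: break
robot.pause(.9); print(Fp().round(1),robot.get_t())
robot.move_straight(W(69,30,27),speed=30); robot.move_straight(W(69,60,110),speed=120); 
robot.move_straight(W(-60,60,180),speed=200)
print(Fp().round(1),robot.get_t())
for n in ("scene","top"):
    im=robot.grab_frame(n)[:,:,::-1]; cv2.imwrite(f"pics/i_{n}.png",im)
    im=im[150:290,200:440] ;cv2.imwrite(f"pics/h_{n}.png",cv2.resize(im,None,fx=3.3,fy=3.3,interpolation=cv2.INTER_CUBIC))
```

```text
7.7 [-1.6  8.2  5.9] [69.06  8.62 26.97] 43.7
7.4 [-1.6  8.5  5.5] [69.13  8.59 26.94] 44.1
7.1 [-0.7  9.7  7.4] [69.13  8.51 26.94] 44.4
6.8 [-1.8 11.   7.9] [69.15  8.55 26.84] 44.8
6.5 [-1.7 12.4  8.1] [69.22  8.54 26.77] 45.1
6.2 [-1.5 12.3  9.3] [69.19  8.52 26.77] 45.5
5.9 [-1.1 14.9 10.7] [69.21  8.49 26.73] 45.8
[-0.4 13.5  9.5] 46.7167
[ 0.6 -0.1  0.7] 49.4333
```

View pics/h_scene.png

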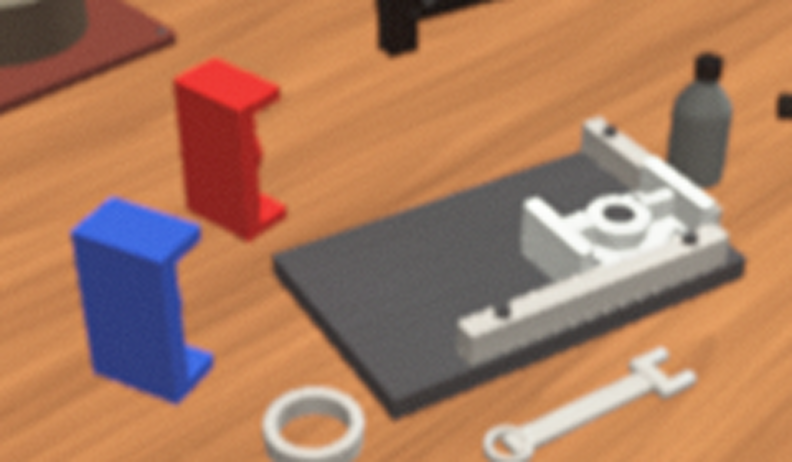

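View pics/h_top.png

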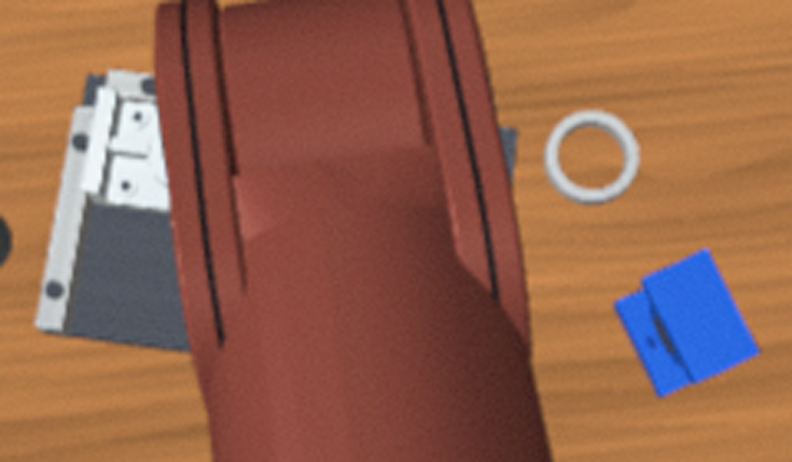

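Run:
```python
from h import *
import cv2
robot.move_straight(W(-22,-34,100),speed=200)
robot.move_straight(W(-22,-34,34),speed=120)
robot.move_straight(W(-8,-34,34),speed=60,force_limit=10)
v=-8
r=robot.move_straight(W(-2.5,-34,34),speed=8,force_limit=10); robot.pause(.05); print(r,Fp().round(1),Pf(robot.get_position()).round(2),robot.get_t())
v=-2.5
while v<2.5 and not r:
    v+=.5; r=robot.move_straight(W(v,-34,34),speed=10,force_limit=12); robot.pause(.05)
    m=np.mean([Fp() for _ in range(5)],axis=0); print(round(v,2),r,m.round(1),Pf(robot.get_position()).round(2),round(robot.get_t(),1))
    if m[0]<-8: break
robot.move_straight(W(-22,-34,34),speed=60)
robot.move_straight(W(-60,-20,150),speed=200)
robot.move_ptp(W(-170,20,200),Q())
print(robot.get_t(),Fp().round(1))
for n in ("scene","top"):
    im=robot.grab_frame(n)[:,:,::-1]; cv2.imwrite(f"pics/k_{n}.png",im)
    im=im[150:290,200:380] if n=="top" else im[150:290,260:440];cv2.imwrite(f"pics/j_{n}.png",cv2.resize(im,None,fx=4,fy=4,interpolation=cv2.INTER_CUBIC))
```

```text
False [ 0.2  0.8 -0.9] [ -2.57 -34.03  34.  ] 52.3
-2.0 False [ 0.  -0.2 -0.6] [ -1.97 -34.    34.  ] 52.6
-1.5 False [ 0.2 -1.1  0.1] [ -1.43 -33.98  34.  ] 52.9
-1.0 False [-2.3  0.8  1.4] [ -1.29 -34.02  34.  ] 53.2
-0.5 False [-5.1  0.5  1.8] [ -1.23 -33.99  33.98] 53.5
0.0 False [-6.6  1.1  2.6] [ -1.22 -34.    34.  ] 53.8
0.5 False [-7.1  1.   2.4] [ -1.21 -33.98  34.  ] 54.1
1.0 False [-9.1  1.8  2.9] [ -1.25 -34.    34.01] 54.4
56.275 [-0.1  0.  -0.9]
```

View pics/j_scene.png

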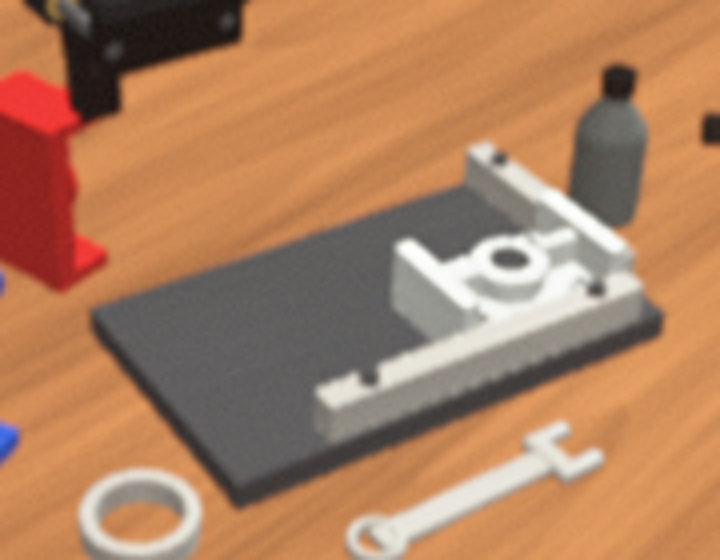

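View pics/j_top.png

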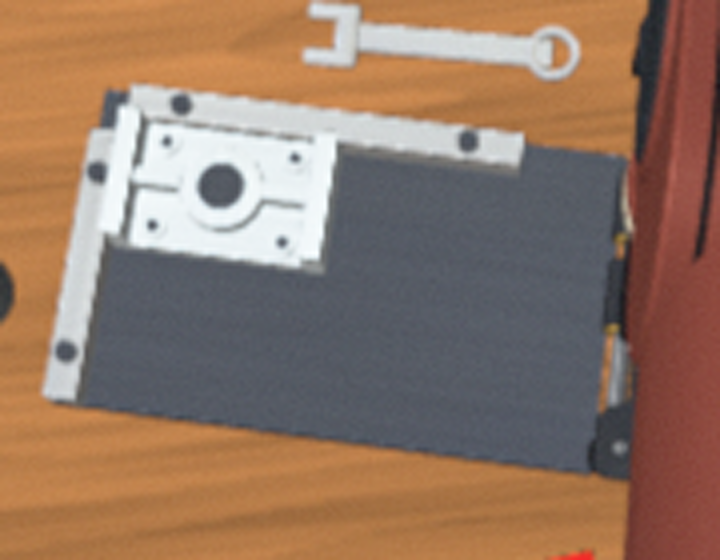

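Run:
```python
import cv2
im=cv2.imread("pics/k_top.png")[165:225,218:294]; cv2.imwrite("pics/l_top.png",cv2.resize(im,None,fx=10,fy=10,interpolation=cv2.INTER_CUBIC))
from h import *
for L in [(130,-70,64),(118,-70,64),(130,0,64),(118,0,64),(10,-70,64),(22,-70,64),(10,0,64),(22,0,64),(130,-70,46),(-90,-70,46),(10,0,20)]:
    print(L,((proj("top",W(*L))[0]-[218,165]+.5)*10-.5).round())
```

```text
(130, -70, 64) [122. 119.]
(118, -70, 64) [177. 125.]
(130, 0, 64) [ 68. 431.]
(118, 0, 64) [123. 438.]
(10, -70, 64) [668. 187.]
(22, -70, 64) [613. 180.]
(10, 0, 64) [622. 501.]
(22, 0, 64) [566. 494.]
(130, -70, 46) [137. 141.]
(-90, -70, 46) [1123.  264.]
(10, 0, 20) [637. 539.]
```

View pics/l_top.png

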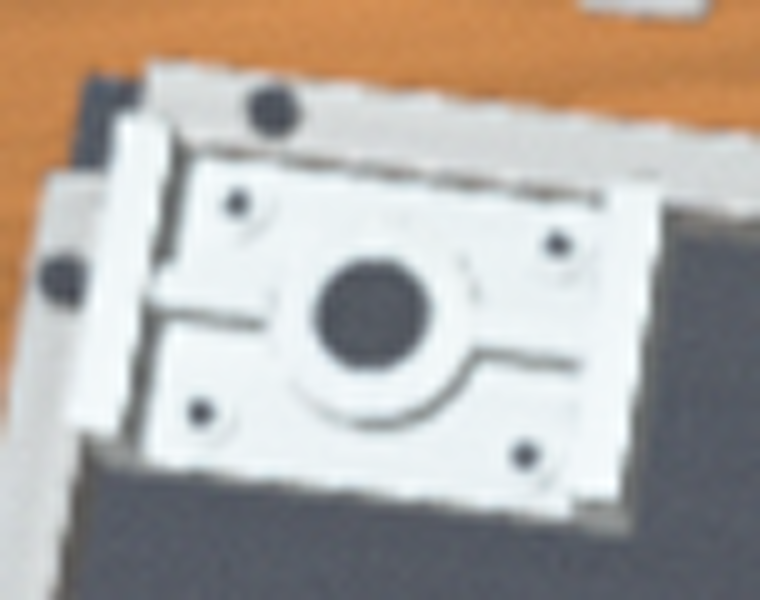

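Run:
```python
from h import *
print(robot.get_t(),Fp().round(1)); robot.job_done()
```

```text
56.375 [ 0.5  0.2 -0.7]
the job is handed in; nothing more can be done
```

I toppled the aluminium casting onto its machined face, pressed it against the end stop, then against the side fence, and handed the job in at 56.4 s with the arm clear. No verdict is reported, so what follows rests on my own checks.

- **Forces:** I leaned on the end stop with about 15 N for about a second, and on the side fence with 13.5–15 N for about a second. Including the downward part, the highest force I read was about 18 N. That is a noisy reading sampled between moves, so it does not prove that short peaks stayed under 22 N. One approach move stopped on an 8 N jump at first contact with the stop, which then relaxed to zero.
- **End stop:** A last push along the stop direction (about 9 N) met the casting where it had been when pressed, within about 0.2 mm. So the side push had not moved it off the stop.
- **Final position:** In the last top view the flange corners lie within about 1–2 mm of where a seated casting should appear. The apparent tilt is about 0.6°, which is around the accuracy of picking corners in that picture.
- **Bystanders:** The race, wrench and bottle looked unmoved in the later pictures. I did not measure their positions again.
- **Disagreement:** The side press made contact about 6 mm further along than I expected. I put this down to the shut fingers being thinner than I assumed, since the top view shows the casting at the fence.

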